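# Load the ferrite marking fixture and fit its mask plate

## Task

Load the marking fixture with the three ferrite cores that lie on the bench: set the large ring, the small ring and the block-shaped clip-on core each flat in the nest whose pocket is cut for it. When all three are in, and not before, take the mask plate by its handle and lower it over the fixture's two dowels, large hole on the large dowel, until it lies level on the pillars; let go of it there.

Things in the scene. Friction and masses are not known exactly. Their poses are not given: they have to be found in the camera images.
- fixture_base: dark steel base plate 150 (x) x 220 (y) x 10 mm, fixed; origin at the centre of its underside, z up. White nest blocks stand on it at (x, y) = (31, 33), (31, -33), (-31, 0) mm. Steel pillars, all ending 45 mm above the origin, carry the mask: 12 mm thick at (+-58, +-92), 20 mm thick with a dowel on top at (0, 92) (large dowel) and (0, -92) mm (small dowel).
- large_dowel (a point): foot of the large dowel on its pillar, 45 mm above the base's underside; axes as the base's. The dowel is 12 mm thick and 20 mm high: 6 mm straight, then tapering to a nose of 4 mm. The small dowel, 184 mm away along -y, is 8 mm thick, equally high, with a nose of 2 mm.
- nest_large_ring: nest of the large ring: white plastic block 56 x 56 mm on the base, at any of the three nest positions; origin at the centre of its underside, axes parallel to the base's; 25 mm high, with a round pocket in its top 6 mm deep (floor 19 mm above the origin), 38 mm across at the floor, widening to 45 mm at the mouth.
- nest_small_ring: nest of the small ring: white plastic block 56 x 56 mm on the base, at any of the three nest positions; origin at the centre of its underside, axes parallel to the base's; 26 mm high, with a round pocket in its top 6 mm deep (floor 20 mm above the origin), 30 mm across at the floor, widening to 37 mm at the mouth.
- nest_block_core: nest of the block core: white plastic block 56 x 56 mm on the base, at any of the three nest positions; origin at the centre of its underside, axes parallel to the base's; 15 mm high, with a rectangular pocket in its top 6 mm deep (floor 9 mm above the origin), 28 (x) by 41 mm (y) at the floor, widening to 35 x 48 mm at the mouth.
- large_ring (a point): large dark ferrite ring lying flat, 34 mm outside diameter, hole about 14 mm, 13 mm high, 50 g; the point is its centre, 6.5 mm above its underside, z up. It fits only the 38 mm pocket and then stands 7 mm out of it.
- small_ring (a point): small dark ferrite ring lying flat, 26 mm outside diameter, hole about 11 mm, 12 mm high, 50 g; the point is its centre, 6 mm above its underside, z up. It belongs in the 30 mm pocket and then stands 6 mm out of it.
- block_core (a point): clip-on ferrite core in a dark grey case, a block 24 (its x) by 37 (its y) by 23 mm high, 45 g; the point is its centre, 11.5 mm above its underside. It belongs in the rectangular pocket, either way round, its long side along the nest's y, and then stands 17 mm out of it.
- mask_plate (a point): centre of the handle of the mask, an aluminium plate 140 (x) x 210 (y) x 4 mm, 0.3 kg, lying flat. The handle is a black bar 14 (x) by 64 (y) by 14 mm on two thin posts over the plate's middle; the point is 41 mm above the plate's underside. Mask on: axes along the base's, underside 45 mm above the base's origin, 3 mm over the cores; a core not fully down holds it up.
- mask_hole (a point): centre of the mask's round 15 mm hole for the large dowel, at its underside, 92 mm from the handle along +y; axes as the handle's. The slot for the small dowel, 11 (x) by 15 mm (y), lies 184 mm from it along -y. Three windows of 18 mm lie at (31, 33), (31, -33) and (-31, 0) mm from the handle. The plate goes on only one way round.
Things that resemble listed ones, but are neither listed nor needed, are in the scene too. Leave any orange look-alike of the part that bears block_core alone.

How it is judged:
On the way, in this order (a step that is already met when the one before it is completed fails the run):
1. all three cores lie flat in their own nests while the mask plate is still off the fixture (horizontal distance between large_ring and nest_large_ring below 0.008 m and z of large_ring in the frame of nest_large_ring between 0.023 and 0.028 m and angle between the z axis of large_ring and the z axis of nest_large_ring, either way round below 0.12 rad and horizontal distance between small_ring and nest_small_ring below 0.008 m and z of small_ring in the frame of nest_small_ring between 0.0235 and 0.0285 m and angle between the z axis of small_ring and the z axis of nest_small_ring, either way round below 0.12 rad and horizontal distance between block_core and nest_block_core below 0.008 m and z of block_core in the frame of nest_block_core between 0.018 and 0.023 m and angle between the z axis of block_core and the z axis of nest_block_core, either way round below 0.12 rad and horizontal distance between mask_plate and fixture_base above 0.1 m), for 0.2 s.
2. the mask plate is down on its pillars over both dowels (horizontal distance between mask_plate and fixture_base below 0.006 m and z of mask_plate in the frame of fixture_base between 0.083 and 0.089 m and angle between mask_plate's own z axis and vertical below 0.04 rad and angle between the y axis of mask_plate and the y axis of fixture_base, either way round below 0.06 rad), for 0.2 s.
At the end, for the whole second after the job is handed in: Each core is flat (within 7 degrees) on the floor of its own pocket (centre within 8 mm of the pocket's centre, height within 2.5 mm), the mask plate lies level on the pillars over both dowels (centre within 6 mm, height within 3 mm, turned less than 3 degrees), and all is released and at rest (all of step 2 and horizontal distance between large_ring and nest_large_ring below 0.008 m and z of large_ring in the frame of nest_large_ring between 0.023 and 0.028 m and angle between the z axis of large_ring and the z axis of nest_large_ring, either way round below 0.12 rad and horizontal distance between small_ring and nest_small_ring below 0.008 m and z of small_ring in the frame of nest_small_ring between 0.0235 and 0.0285 m and angle between the z axis of small_ring and the z axis of nest_small_ring, either way round below 0.12 rad and horizontal distance between block_core and nest_block_core below 0.008 m and z of block_core in the frame of nest_block_core between 0.018 and 0.023 m and angle between the z axis of block_core and the z axis of nest_block_core, either way round below 0.12 rad and linear speed of each of large_ring, small_ring, block_core, mask_plate below 0.02 m/s); the robot touches nothing.
It also fails if it takes over 102 s, if anything falls off the work surface, if the arm or the gripper's body presses on something with over 40 N, if the wrist force passes 120 N, or if a joint passes its speed limit or range.

## Robot

A 6-joint arm with a two-finger parallel gripper is mounted at the origin on a cart in front of the work surface, level with it; the furniture and walls round the work are solid. World frame = base frame: x ahead of the robot, y to its left, z up, the work surface at z = 0. Lengths are in m, angles in rad, forces in N, time in s.
With the tool pointing down it reaches from about 0.375 to 0.925 m from the base axis. Payload 5.7 kg.
Tool frame: the origin (TCP) lies between the finger pads; the fingertips stand 22 mm ahead of it and the grasp point (between the pads) lies 3 mm ahead of it (arm.nose_length is the distance from the TCP to the fingertips, in m); z points along the fingers, y is the line along which they close (so a half turn about z gives the same grasp; the last joint's range is limited). The gripper opens to 88 mm and grips with 3 to 60 N. Pads are 20 mm wide; open, the fingers measure 115 mm over their backs; the gripper's body (75 mm by 178 mm) begins 61 mm behind the grasp point.
Start: joints at [1.137, 0.359, 1.51, -0, 1.272, -0.115], TCP at [0.188, 0.57, 0.245] pointing down, gripper open.
Joint ranges: [-2.97, 2.97], [-1.01, 2.36], [0.21, 2.38], [-0.96, 4.11], [0.2, 2.71], [-2.98, 2.98]. Speed limits (rad/s): [2.39, 2.39, 3.14, 3.14, 3.14, 3.14].

## Interface

Orientations are given as a unit quaternion [w, x, y, z].
In Python, from plant import get_obs, camera, camera_params, close_job, arm gives the robot as it stands. The module is installed in compiled form; this text tells all that it offers.
- The arm moves only by the tool jog_arm, never from a script. Its argument "moves" is a list of rows, each an object with "dp": the shift along the world's x, y, z in cm, a list of three; "turn": the turn, a rotation vector about the world's x, y, z in rad, a list of three; "jaw": the gripper command: -1 is fully open, 1 is shut, values between are in proportion. In form: [{"dp": [tx, ty, tz], "turn": [ax, ay, az], "jaw": jaw}, ...]. A call has 1 to 12 rows; each row is the pose to reach, as a shift and turn from the pose commanded when the call began; what a row does not reach only later rows make up. A row lasts 1/10 s, in which the tool goes at most 50 mm and 8.59 degrees, less where a joint would pass 70% of its speed; a pose out of reach is approached as far as the arm can. A call with a gripper value outside its range is refused whole. The fingers move at their own pace and stop on an object; the grip force is fixed at half the most. Time passes only in rows, so rows that repeat a pose let the fingers close. It gives the time, the measured TCP pose, the force, the opening and the grip force at its end, in the units of the state.
- get_obs(): the state, without advancing time (a new reading comes with each control period).
- camera(name): name is "scene" or "top" or "wrist"; returns (picture, depth): 480x640x3 uint8, blue, green, red; 480x640 float32, m along the optical axis (not along the pixel's ray), 0 where there is no reading.
- camera_params(name): a dict with "intrinsics" (3x3 intrinsics, pixels), "eye" and "orientation" of the camera in the world; the wrist camera has in their place "tool_from_camera" (4x4, takes a point from camera to tool coordinates, whose origin is the TCP and whose axes are the flange's). Camera axes: x right, y up, looking along -z (the intrinsics and any distortion apply to the point x, -y, -z); pixel columns grow to the right and rows downward; lengths in m; the calibration is good to about 2 mm. A picture is of the moment at which its call begins: read the wrist's pose just before it. camera_params takes no time and is no camera call.
- close_job(): hands the job in; it is judged then, once.
The state is a dict: "time_s": time; "q": joint angles; "qvel": joint speeds; "joint_torque": joint torques, N m; "tcp_pos": TCP position; "tcp_rot": TCP orientation; "force": force on the tool from outside, world axes, zero at the start; "moment": the same for the moment, N m; "width": finger opening in m; "grasp_force": force on a finger pad.
Only numpy, scipy, OpenCV 4.12 (cv2) and the standard library are available. Lean on these libraries where they do the work, as an engineer would, in place of code of your own. Each camera call takes 0.05 s, during which the arm holds its last target. There are 200 camera calls.

## Working session

There is one attempt and no reset: what is moved stays moved. The work goes in short steps, Python scripts to look and compute and a tool call to move; the robot and the scene stay as the last step left them, time stands still between calls to the robot, and variables do not carry over. Pictures are saved under pics/ and viewed, at most 16 in all, crops included, and the job is handed in when it is done.

Besides the shell and the picture viewer there is one more tool, called in YAML: its name, and indented under it one key for each argument. jog_arm: Moves the arm, as the interface text tells. Its arguments: {"type":"object","properties":{"moves":{"type":"array","items":{"type":"object","properties":{"dp":{"type":"array","items":{"type":"number"}},"turn":{"type":"array","items":{"type":"number"}},"jaw":{"type":"number"}}}}},"required":["moves"]}

```bash
mkdir -p pics; cat > h.py <<'E'
import numpy as np, cv2
from scipy.spatial.transform import Rotation as R
from plant import get_obs, camera, camera_params, close_job, arm
def rot(q): return R.from_quat([q[1],q[2],q[3],q[0]]).as_matrix()
def pose(name):
    p=camera_params(name); K=np.array(p["intrinsics"])
    if name=="wrist":
        o=get_obs(); T=np.eye(4); T[:3,:3]=rot(o["tcp_rot"]); T[:3,3]=o["tcp_pos"]
        T=T@np.array(p["tool_from_camera"])
    else:
        T=np.eye(4); q=np.array(p["orientation"]); T[:3,:3]=q if q.shape==(3,3) else rot(q); T[:3,3]=p["eye"]
    return K,T
def shot(name,tag):
    K,T=pose(name); im,d=camera(name); cv2.imwrite(f"pics/{tag}.png",im); np.savez(f"{tag}.npz",K=K,T=T,d=d,im=im)
def cloud(tag):
    z=np.load(f"{tag}.npz"); K,T,d=z["K"],z["T"],z["d"]; v,u=np.mgrid[0:480,0:640]
    P=np.stack([(u-K[0,2])/K[0,0]*d,-(v-K[1,2])/K[1,1]*d,-d],-1)
    return P@T[:3,:3].T+T[:3,3], d>0
def px(tag,u,v,zw):   # ray through pixel to plane z=zw
    z=np.load(f"{tag}.npz"); K,T=z["K"],z["T"]
    r=T[:3,:3]@np.array([(u-K[0,2])/K[0,0],-(v-K[1,2])/K[1,1],-1]); o=T[:3,3]
    return o+r*(zw-o[2])/r[2]
E
python3 - <<'E'
from h import *
print(camera_params("top")); print(camera_params("wrist")); print(get_obs()["tcp_pos"],get_obs()["tcp_rot"],arm.nose_length)
shot("top","top0"); shot("scene","scene0")
E
```

```text
{'intrinsics': array([[611.74137737,   0.        , 321.25506883],
       [  0.        , 611.74137737, 238.77998236],
       [  0.        ,   0.        ,   1.        ]]), 'eye': array([ 0.40054259, -0.03450287,  1.22545926]), 'orientation': array([-0.70339644, -0.05833997,  0.04541498,  0.70694227])}
{'intrinsics': array([[425.57891092,   0.        , 319.11296962],
       [  0.        , 425.57891092, 242.09734324],
       [  0.        ,   0.        ,   1.        ]]), 'tool_from_camera': array([[-2.54767216e-04,  9.64868855e-01,  2.62731854e-01,
         7.12647834e-02],
       [ 9.99999749e-01,  4.19424652e-04, -5.70629823e-04,
         1.34885265e-04],
       [-6.60779160e-04,  2.62731643e-01, -9.64868720e-01,
        -1.39238293e-01],
       [ 0.00000000e+00,  0.00000000e+00,  0.00000000e+00,
         1.00000000e+00]])}
[0.18778585 0.56916371 0.24382477] [-2.50460473e-04  1.58741099e-01  9.87319820e-01 -8.79831871e-04] 0.022
```

View pics/top0.png

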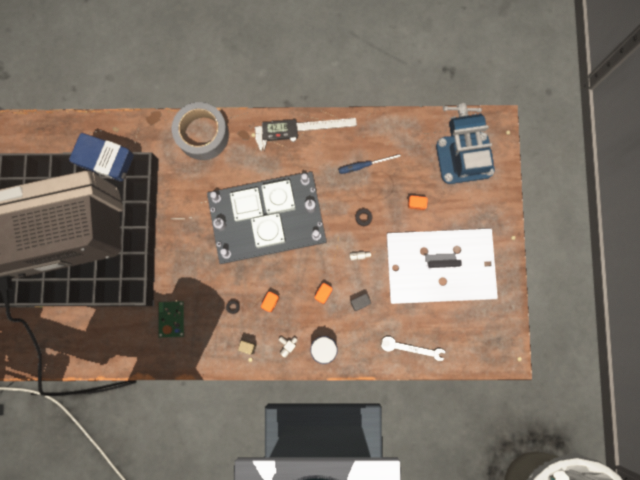

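View pics/scene0.png

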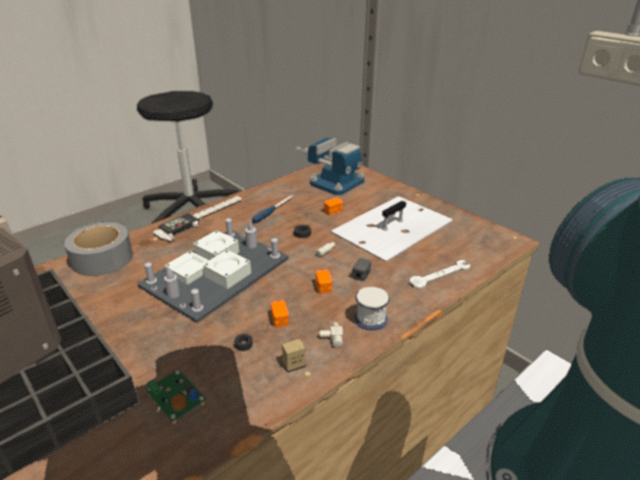

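Rings at (363,217) and (233,306); dark grey block at (361,300), versus orange look-alikes at (270,301), (323,292), (418,202) and a beige block at (246,346). The fixture is at (267,217) and the mask at (443,265). I'll check this in a close crop.

```bash
python3 - <<'E'
from h import *
im=cv2.imread("pics/top0.png")
c=lambda u0,v0,w,h,s: cv2.resize(im[v0:v0+h,u0:u0+w],None,fx=s,fy=s,interpolation=cv2.INTER_CUBIC)
A=c(203,165,130,100,6)           # 780x600
cv2.imwrite("pics/fix.png",A)
B=np.hstack([c(340,195,50,50,5),c(210,282,50,50,5),c(336,275,50,50,5)])
C=c(380,225,125,83,6)[:,:750]
C=cv2.resize(C,(525,349)); C=np.hstack([C,np.zeros((349,225,3),np.uint8)])
cv2.imwrite("pics/parts.png",np.vstack([B,C]))
P,ok=cloud("top0")
print("table",np.median(P[300:330,440:480,2][ok[300:330,440:480]]))
def blob(n,u0,v0,u1,v1,lo,hi):
    s=P[v0:v1,u0:u1]; m=ok[v0:v1,u0:u1]&(s[...,2]>lo)&(s[...,2]<hi); q=s[m]
    r=cv2.minAreaRect((q[:,:2]*1000).astype(np.float32)); print(n,len(q),q[:,2].max().round(4),np.median(q[:,2]).round(4),q[:,:2].mean(0).round(4),np.round(r[0],1),np.round(r[1],1),round(r[2],1))
blob("ringA",345,200,382,235,.006,.03)
blob("ringB",218,290,250,322,.006,.03)
blob("block",340,282,382,315,.012,.04)
blob("handle",420,245,470,275,.03,.06)
blob("mask",380,225,505,308,.002,.02)
for n,b in dict(nA=(233,190,261,220),nB=(265,182,293,213),nC=(252,216,284,247)).items(): blob(n,*b,.017,.05)
blob("base",203,165,333,265,.006,.1)
for n,b in dict(LD=(208,212,230,234),SD=(298,195,320,217)).items(): blob(n,*b,.05,.08)
E
```

```text
table -0.0006876027135124252
ringA 165 0.0192 0.0128 [ 0.6246 -0.0982] [634.5 -95. ] [54.5 33.5] 16.6
ringB 107 0.0176 0.0113 [0.4456 0.1635] [443.5 162.4] [31.2 25.4] 32.2
block 223 0.03 0.0227 [ 0.4536 -0.0892] [453.3 -89.4] [23.5 36.6] 26.2
handle 255 0.055 0.0479 [ 0.526  -0.2511] [ 526.5 -251.3] [14.2 63.1] 2.2
mask 5978 0.013 0.0046 [ 0.5259 -0.2522] [ 525.7 -254.6] [251.4 165. ] 89.7
nA 696 0.0386 0.0231 [0.6492 0.137 ] [648.6 136.4] [57.  63.4] 89.9
nB 775 0.0428 0.0347 [0.6618 0.0724] [663.   72.8] [57.3 55.8] 10.8
nC 820 0.0417 0.0326 [0.5951 0.0935] [599.1  93.8] [62.5 56.5] 10.9
base 7646 0.0647 0.0123 [0.6245 0.0982] [632.2  94.5] [259.5 201.6] 89.2
LD 24 0.0647 0.0577 [0.607  0.1878] [607.3 188. ] [7.2 9.6] 45.2
SD 14 0.0628 0.0557 [0.6429 0.009 ] [643.    9.2] [4.7 6.9] 10.7
```

View pics/fix.png

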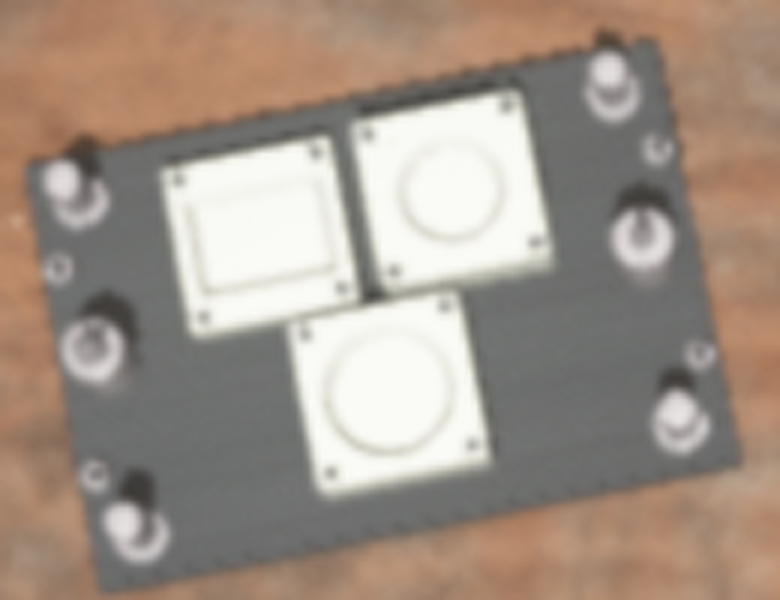

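View pics/parts.png

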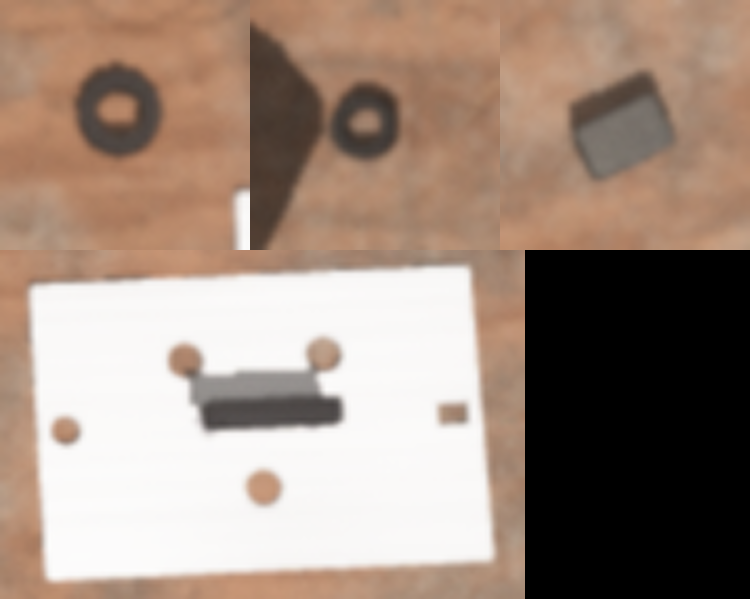

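The fixture yaw is about +10.9°. The block nest is at base (31,33), the small ring's at (31,-33) and the large ring's at (-31,0). The large dowel is on the left. Ring A at (363,217) is the large one, ring B at (233,306) the small one, and the block is the dark grey one. First move: above the small ring, with the tool turned so the jaws close along the base's x.

jog_arm:
  moves:
    - {"dp":[0,0,5],"turn":[0,0,-0.15],"jaw":-1}
    - {"dp":[3,-5,10],"turn":[0,0,-0.3],"jaw":-1}
    - {"dp":[6,-9,10],"turn":[0,0,-0.45],"jaw":-1}
    - {"dp":[9,-13,10],"turn":[0,0,-0.6],"jaw":-1}
    - {"dp":[12,-17,9],"turn":[0,0,-0.75],"jaw":-1}
    - {"dp":[15,-21,8],"turn":[0,0,-0.9],"jaw":-1}
    - {"dp":[18,-25,6],"turn":[0,0,-1.06],"jaw":-1}
    - {"dp":[21,-30,4],"turn":[0,0,-1.06],"jaw":-1}
    - {"dp":[24,-35,1],"turn":[0,0,-1.06],"jaw":-1}
    - {"dp":[25.7,-40.5,-3],"turn":[0,0,-1.06],"jaw":-1}
    - {"dp":[25.7,-40.5,-4],"turn":[0,0,-1.06],"jaw":-1}
    - {"dp":[25.7,-40.5,-4],"turn":[0,0,-1.06],"jaw":-1}

```text
time_s: 1.3
tcp_pos: [0.4447, 0.1619, 0.2025]
tcp_rot: [-0.001, 0.637, 0.771, -0.001]
force: [0.3, 1.0, -0.3]
width: 0.0877
grasp_force: 0.0
```

```bash
cat >> h.py <<'E'
def state():
    o=get_obs(); r=rot(o["tcp_rot"]); print("t",round(o["time_s"],2),"tcp",np.round(o["tcp_pos"],4),"yaw_y",round(np.degrees(np.arctan2(r[1,1],r[0,1])),2),"z",np.round(r[:,2],3),"w",round(o["width"],4),"F",np.round(o["force"],1),"g",round(o["grasp_force"],1)); return o
def blob(tag,lo,hi,c=None,rad=.05,show=True):
    P,ok=cloud(tag); m=ok&(P[...,2]>lo)&(P[...,2]<hi)
    if c is not None: m&=np.hypot(P[...,0]-c[0],P[...,1]-c[1])<rad
    n,L,st,ce=cv2.connectedComponentsWithStats(m.astype(np.uint8))
    for i in range(1,n):
        if st[i,4]<150: continue
        q=P[L==i]; r=cv2.minAreaRect((q[:,:2]*1000).astype(np.float32)); h=np.percentile(q[:,:2],[1,99],axis=0).mean(0)
        print(st[i],"zmed",np.median(q[:,2]).round(4),"mid",h.round(4),"rect",np.round(r[0],1),np.round(r[1],1),round(r[2],1))
E
python3 - <<'E'
from h import *
state(); shot("wrist","w1"); blob("w1",.005,.03,(.445,.163),.04); state()
E
```

```text
t 1.3 tcp [0.4447 0.1619 0.2025] yaw_y 10.89 z [-0.003 -0.001 -1.   ] w 0.0877 F [ 0.3  1.  -0.3] g 0.0
[303 197  33  34 628] zmed 0.0111 mid [0.444  0.1666] rect [443.7 166.3] [25.5 25.8] 11.4
t 1.35 tcp [0.4446 0.16   0.2007] yaw_y 10.88 z [-0.005 -0.003 -1.   ] w 0.0875 F [ 1.  -1.2 -0.4] g 0.0
```

View pics/w1.png

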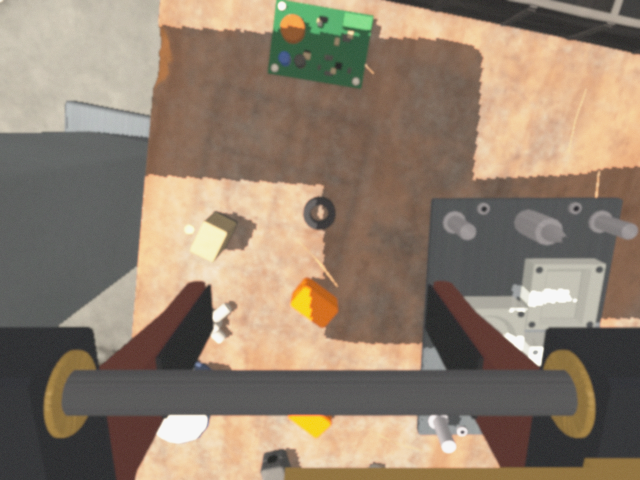

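```bash
python3 - <<'E'
from h import *
state(); shot("wrist","w2"); blob("w2",.005,.03,(.445,.163),.04); state(); shot("wrist","w2"); blob("w2",.005,.03,(.445,.163),.04); state()
E
```

```text
t 1.35 tcp [0.4446 0.16   0.2007] yaw_y 10.88 z [-0.005 -0.003 -1.   ] w 0.0875 F [ 1.  -1.2 -0.4] g 0.0
[305 195  32  34 633] zmed 0.011 mid [0.444  0.1665] rect [444.  166.2] [24.5 25.9] 11.7
t 1.4 tcp [0.4441 0.162  0.2022] yaw_y 10.79 z [-0.005 -0.002 -1.   ] w 0.0878 F [-0.2  0.   0.4] g 0.0
[305 198  32  33 624] zmed 0.0111 mid [0.4439 0.1666] rect [443.9 166.4] [24.7 25.6] 11.0
t 1.45 tcp [0.4444 0.1636 0.2035] yaw_y 10.83 z [-0.003 -0.    -1.   ] w 0.0877 F [-0.8  1.1  0.7] g 0.0
```

Ring B is clear at (319,213); nothing lies within finger reach if the jaws are partly closed. Descending and gripping.

jog_arm:
  moves:
    - {"dp":[-0.1,0.4,-4],"turn":[0,0,0],"jaw":0}
    - {"dp":[-0.1,0.4,-8],"turn":[0,0,0],"jaw":0}
    - {"dp":[-0.1,0.4,-12],"turn":[0,0,0],"jaw":0}
    - {"dp":[-0.1,0.4,-15],"turn":[0,0,0],"jaw":0}
    - {"dp":[-0.1,0.4,-16.5],"turn":[0,0,0],"jaw":0}
    - {"dp":[-0.1,0.4,-17.3],"turn":[0,0,0],"jaw":0}
    - {"dp":[-0.1,0.4,-17.3],"turn":[0,0,0],"jaw":0}
    - {"dp":[-0.1,0.4,-17.3],"turn":[0,0,0],"jaw":1}
    - {"dp":[-0.1,0.4,-17.3],"turn":[0,0,0],"jaw":1}
    - {"dp":[-0.1,0.4,-17.3],"turn":[0,0,0],"jaw":1}
    - {"dp":[-0.1,0.4,-17.3],"turn":[0,0,0],"jaw":1}

```text
time_s: 2.55
tcp_pos: [0.4444, 0.1687, 0.0329]
tcp_rot: [0.0, 0.636, 0.772, 0.0]
force: [-9.3, -5.2, 45.0]
width: 0.0169
grasp_force: 32.8
```

```bash
python3 - <<'E'
from h import *
state(); shot("wrist","w3"); state()
E
```

```text
t 2.55 tcp [0.4444 0.1687 0.0329] yaw_y 11.0 z [ 0.001  0.    -1.   ] w 0.0169 F [-9.3 -5.2 45. ] g 32.8
t 2.6 tcp [0.4441 0.1687 0.0335] yaw_y 11.01 z [ 0.001 -0.    -1.   ] w 0.013 F [-6.3  0.9 29.7] g 38.4
```

View pics/w3.png

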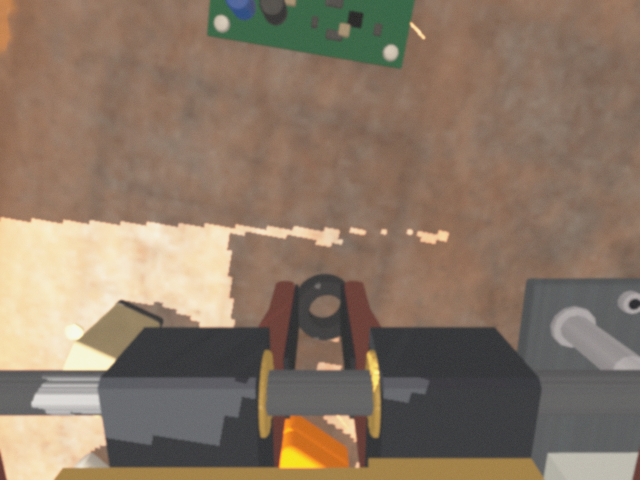

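The grip is too high and slid off the ring's top because the arm was still settling when I measured. Opening, rising, re-measuring.

jog_arm:
  moves:
    - {"dp":[0,0,0],"turn":[0,0,0],"jaw":0}
    - {"dp":[0,0,2],"turn":[0,0,0],"jaw":0}
    - {"dp":[0,0,5],"turn":[0,0,0],"jaw":0}
    - {"dp":[0,0,7],"turn":[0,0,0],"jaw":0}
    - {"dp":[0,0,7],"turn":[0,0,0],"jaw":0}
    - {"dp":[0,0,7],"turn":[0,0,0],"jaw":0}
    - {"dp":[0,0,7],"turn":[0,0,0],"jaw":0}
    - {"dp":[0,0,7],"turn":[0,0,0],"jaw":0}

```text
time_s: 3.4
tcp_pos: [0.4432, 0.1685, 0.1006]
tcp_rot: [-0.001, 0.636, 0.772, -0.001]
force: [0.3, -0.9, -0.1]
width: 0.0439
grasp_force: 0.0
```

```bash
python3 - <<'E'
from h import *
for i in range(3): state(); shot("wrist","w4"); blob("w4",.005,.03,(.445,.173),.04)
P,ok=cloud("w4"); m=ok&(P[...,2]<.005)&(abs(P[...,0]-.445)<.06)&(abs(P[...,1]-.19)<.06); print("table",np.median(P[m][:,2]))
E
```

```text
t 3.4 tcp [0.4432 0.1685 0.1006] yaw_y 10.99 z [-0.002 -0.    -1.   ] w 0.0439 F [ 0.3 -0.9 -0.1] g 0.0
[ 304  237   46   46 1253] zmed 0.011 mid [0.4481 0.1679] rect [448.2 167.7] [25.4 25.8] 53.8
t 3.45 tcp [0.4433 0.1685 0.1007] yaw_y 11.0 z [-0.002 -0.    -1.   ] w 0.044 F [-0.3  0.1 -0.6] g 0.0
[ 304  237   46   46 1260] zmed 0.0111 mid [0.448  0.1679] rect [448.1 167.7] [25.4 25.7] 81.1
t 3.5 tcp [0.4434 0.1686 0.1008] yaw_y 11.0 z [-0.002 -0.    -1.   ] w 0.0443 F [ 0.5 -0.7 -0.7] g 0.0
[ 304  237   46   46 1262] zmed 0.011 mid [0.4481 0.1679] rect [448.1 167.7] [25.5 25.9] 10.7
table -0.0014368217889382667
```

jog_arm:
  moves:
    - {"dp":[0.45,-0.05,-3],"turn":[0,0,0],"jaw":0}
    - {"dp":[0.45,-0.05,-6],"turn":[0,0,0],"jaw":0}
    - {"dp":[0.45,-0.05,-7.3],"turn":[0,0,0],"jaw":0}
    - {"dp":[0.45,-0.05,-7.3],"turn":[0,0,0],"jaw":0}
    - {"dp":[0.45,-0.05,-7.3],"turn":[0,0,0],"jaw":0}
    - {"dp":[0.45,-0.05,-7.3],"turn":[0,0,0],"jaw":1}
    - {"dp":[0.45,-0.05,-7.3],"turn":[0,0,0],"jaw":1}
    - {"dp":[0.45,-0.05,-7.3],"turn":[0,0,0],"jaw":1}

```text
time_s: 4.35
tcp_pos: [0.4491, 0.1684, 0.0294]
tcp_rot: [0.0, 0.636, 0.772, 0.001]
force: [0.4, 0.1, 1.5]
width: 0.0242
grasp_force: 30.1
```

jog_arm:
  moves:
    - {"dp":[0,0,4],"turn":[0,0,0],"jaw":1}
    - {"dp":[0,0,9],"turn":[0,0,0],"jaw":1}
    - {"dp":[3,-2,14],"turn":[0,0,0],"jaw":1}
    - {"dp":[7,-5,19],"turn":[0,0,0],"jaw":1}
    - {"dp":[11,-8,20],"turn":[0,0,0],"jaw":1}
    - {"dp":[14,-10,20],"turn":[0,0,0],"jaw":1}
    - {"dp":[17.6,-11.8,20],"turn":[0,0,0],"jaw":1}
    - {"dp":[17.6,-11.8,20],"turn":[0,0,0],"jaw":1}
    - {"dp":[17.6,-11.8,20],"turn":[0,0,0],"jaw":1}
    - {"dp":[17.6,-11.8,20],"turn":[0,0,0],"jaw":1}
    - {"dp":[17.6,-11.8,20],"turn":[0,0,0],"jaw":1}
    - {"dp":[17.6,-11.8,20],"turn":[0,0,0],"jaw":1}

```text
time_s: 5.55
tcp_pos: [0.6233, 0.0511, 0.2286]
tcp_rot: [-0.0, 0.636, 0.772, -0.0]
force: [0.6, 0.4, -0.9]
width: 0.0236
grasp_force: 30.0
```

```bash
python3 - <<'E'
from h import *
state(); shot("wrist","w5"); state()
for lo,hi in((.028,.039),(.018,.0265),(.05,.075)): blob("w5",lo,hi,(.625,.0985),.12)
E
```

```text
t 5.55 tcp [0.6233 0.0511 0.2286] yaw_y 11.07 z [-0.001  0.    -1.   ] w 0.0236 F [ 0.6  0.4 -0.9] g 30.0
t 5.6 tcp [0.6235 0.0511 0.2287] yaw_y 11.06 z [-0.001  0.    -1.   ] w 0.024 F [-0.9 -0.9 -0.7] g 30.0
[ 256  120   74   74 4673] zmed 0.0336 mid [0.5947 0.0953] rect [594.5  95.1] [55.8 55.6] 11.3
[ 337  163   74   72 5026] zmed 0.0349 mid [0.6618 0.075 ] rect [662.1  74.9] [56.3 56.2] 11.2
[ 337   75   75   76 4836] zmed 0.0234 mid [0.6491 0.1393] rect [649.4 139.4] [56.3 55.8] 11.1
[327  12  17  19 225] zmed 0.0563 mid [0.6073 0.191 ] rect [607.3 190.9] [10.9 10.6] 13.1
```

View pics/w5.png

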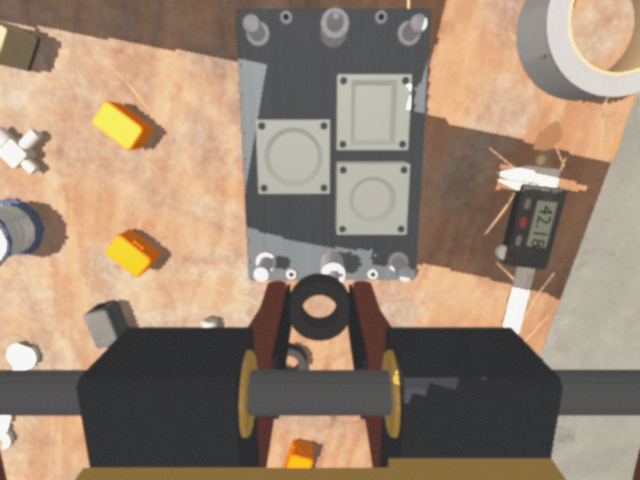

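```bash
cat >> h.py <<'E'
def held(tag,u0,u1,v0,v1):
    P,ok=cloud(tag); z=np.load(tag+".npz"); s=P[v0:v1,u0:u1]; m=ok[v0:v1,u0:u1]; im=z["im"][v0:v1,u0:u1]
    m&=im.max(-1)<90; d=z["d"][v0:v1,u0:u1]; print("d hist",np.percentile(d[m],[5,25,50,75]).round(4)); 
    q=s[m]; zt=np.percentile(q[:,2],90); q=q[abs(q[:,2]-zt)<.006]
    r=cv2.minAreaRect((q[:,:2]*1000).astype(np.float32)); print("ztop",zt.round(4),len(q),np.round(r[0],1),np.round(r[1],1),round(r[2],1),"ptp mid",np.percentile(q[:,:2],[1,99],axis=0).mean(0).round(4))
E
python3 - <<'E'
from h import *
held("w5",296,344,272,338)
P,ok=cloud("w5")
for v in range(268,345,6): print(v,P[v,319].round(4),ok[v,319])
for u in range(284,356,6): print(u,P[318,u].round(4))
E
```

```text
d hist [0.1678 0.1692 0.1719 0.1737]
ztop 0.2109 1815 [623.7  51.6] [19.1 24.9] 11.0 ptp mid [0.6236 0.0517]
268 [0.6331 0.0024 0.0085] True
274 [0.6213 0.0628 0.1991] True
280 [0.6211 0.0635 0.2081] True
286 [0.6215 0.0618 0.2104] True
292 [0.622  0.0593 0.2102] True
298 [ 0.6394 -0.0299 -0.0015] True
304 [ 6.405e-01 -3.540e-02 -5.000e-04] True
310 [ 0.6417 -0.0414 -0.0007] True
316 [ 0.6429 -0.0479 -0.0019] True
322 [0.625  0.0435 0.2038] True
328 [0.625  0.0438 0.2099] True
334 [0.6254 0.0414 0.2104] True
340 [0.6259 0.039  0.2108] True
284 [0.6102 0.0585 0.2371]
290 [0.6126 0.0469 0.2121]
296 [0.615  0.0467 0.2106]
302 [0.6173 0.0473 0.211 ]
308 [0.6201 0.0447 0.2044]
314 [0.6228 0.0436 0.2011]
320 [0.6255 0.0436 0.1999]
326 [0.6278 0.045  0.2019]
332 [0.6299 0.0468 0.2047]
338 [0.6316 0.0499 0.2105]
344 [0.634  0.0502 0.2103]
350 [0.6354 0.0532 0.216 ]
```

Ring is held level and centred, with its top 18 mm below the TCP. Nests: large (0.5946,0.0952), small (0.662,0.075), block (0.6493,0.1394), yaw 11.1°. Placing the small ring.

jog_arm:
  moves:
    - {"dp":[3.85,2.35,0],"turn":[0,0,0],"jaw":1}
    - {"dp":[3.85,2.35,-5],"turn":[0,0,0],"jaw":1}
    - {"dp":[3.85,2.35,-10],"turn":[0,0,0],"jaw":1}
    - {"dp":[3.85,2.35,-14],"turn":[0,0,0],"jaw":1}
    - {"dp":[3.85,2.35,-15.5],"turn":[0,0,0],"jaw":1}
    - {"dp":[3.85,2.35,-15.5],"turn":[0,0,0],"jaw":1}
    - {"dp":[3.85,2.35,-16.2],"turn":[0,0,0],"jaw":1}
    - {"dp":[3.85,2.35,-16.8],"turn":[0,0,0],"jaw":1}
    - {"dp":[3.85,2.35,-16.8],"turn":[0,0,0],"jaw":1}
    - {"dp":[3.85,2.35,-16.8],"turn":[0,0,0],"jaw":1}

```text
time_s: 6.6
tcp_pos: [0.6637, 0.0737, 0.0617]
tcp_rot: [0.001, 0.636, 0.772, 0.001]
force: [-0.5, 0.9, 0.4]
width: 0.0238
grasp_force: 30.0
```

jog_arm:
  moves:
    - {"dp":[0,0,0],"turn":[0,0,0],"jaw":0.2}
    - {"dp":[0,0,0],"turn":[0,0,0],"jaw":0.2}
    - {"dp":[0,0,2],"turn":[0,0,0],"jaw":0.2}
    - {"dp":[0,0,6],"turn":[0,0,0],"jaw":0.2}
    - {"dp":[0,0,10],"turn":[0,0,0],"jaw":0.2}
    - {"dp":[-1,-5,10],"turn":[0,0,0],"jaw":0}
    - {"dp":[-2,-10,10],"turn":[0,0,0],"jaw":-0.1}
    - {"dp":[-3.9,-15,8],"turn":[0,0,0],"jaw":-0.1}
    - {"dp":[-3.9,-17,6],"turn":[0,0,0],"jaw":-0.1}
    - {"dp":[-3.9,-17,6],"turn":[0,0,0],"jaw":-0.1}
    - {"dp":[-3.9,-17,6],"turn":[0,0,0],"jaw":-0.1}
    - {"dp":[-3.9,-17,6],"turn":[0,0,0],"jaw":-0.1}

```text
time_s: 7.8
tcp_pos: [0.6249, -0.0954, 0.1215]
tcp_rot: [0.0, 0.636, 0.772, 0.0]
force: [0.0, 0.1, -0.7]
width: 0.0481
grasp_force: 0.0
```

jog_arm:
  moves:
    - {"dp":[0,0,0],"turn":[0,0,0],"jaw":-0.1}
    - {"dp":[0,0,0],"turn":[0,0,0],"jaw":-0.1}

```text
time_s: 8.0
tcp_pos: [0.6248, -0.0951, 0.1214]
tcp_rot: [0.001, 0.635, 0.772, 0.0]
force: [-0.8, 0.2, -0.1]
width: 0.0485
grasp_force: 0.0
```

```bash
python3 - <<'E'
from h import *
state(); shot("wrist","w6"); state(); shot("wrist","w7")
for t in("w6","w7"): blob(t,.005,.03,(.625,-.097),.06)
shot("top","top1"); P,ok=cloud("top1"); im=cv2.imread("pics/top1.png")
cv2.imwrite("pics/c1.png",cv2.resize(im[165:265,203:333],None,fx=4,fy=4,interpolation=cv2.INTER_CUBIC))
E
```

```text
t 8.0 tcp [ 0.6248 -0.0951  0.1214] yaw_y 11.09 z [ 0.001 -0.    -1.   ] w 0.0485 F [-0.8  0.2 -0.1] g 0.0
t 8.05 tcp [ 0.6246 -0.0953  0.1212] yaw_y 11.08 z [ 0.001 -0.    -1.   ] w 0.0482 F [0.6 0.4 0.6] g 0.0
[ 288  220   55   56 1822] zmed 0.0121 mid [ 0.6229 -0.0958] rect [623.  -95.9] [33.4 33.7] 40.9
[ 288  220   56   56 1825] zmed 0.0121 mid [ 0.6228 -0.0958] rect [623. -96.] [33.7 33.7] 71.4
```

View pics/w7.png

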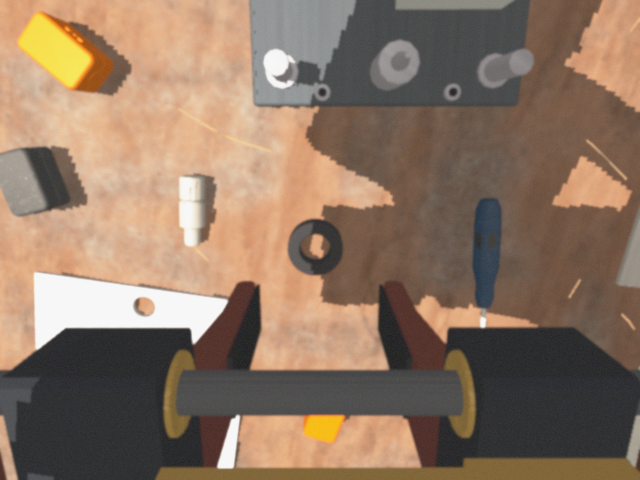

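The large ring is at (315,246), free all round; the mask's edge is about 50 mm away.

jog_arm:
  moves:
    - {"dp":[-0.2,-0.1,-4],"turn":[0,0,0],"jaw":-0.1}
    - {"dp":[-0.2,-0.1,-8],"turn":[0,0,0],"jaw":-0.1}
    - {"dp":[-0.2,-0.1,-9.25],"turn":[0,0,0],"jaw":-0.1}
    - {"dp":[-0.2,-0.1,-9.25],"turn":[0,0,0],"jaw":-0.1}
    - {"dp":[-0.2,-0.1,-9.25],"turn":[0,0,0],"jaw":1}
    - {"dp":[-0.2,-0.1,-9.25],"turn":[0,0,0],"jaw":1}
    - {"dp":[-0.2,-0.1,-9.25],"turn":[0,0,0],"jaw":1}
    - {"dp":[-0.2,-0.1,-9.25],"turn":[0,0,0],"jaw":1}

```text
time_s: 8.95
tcp_pos: [0.6235, -0.0976, 0.0299]
tcp_rot: [0.002, 0.636, 0.772, 0.001]
force: [0.1, 0.2, 6.2]
width: 0.0323
grasp_force: 30.0
```

View pics/c1.png

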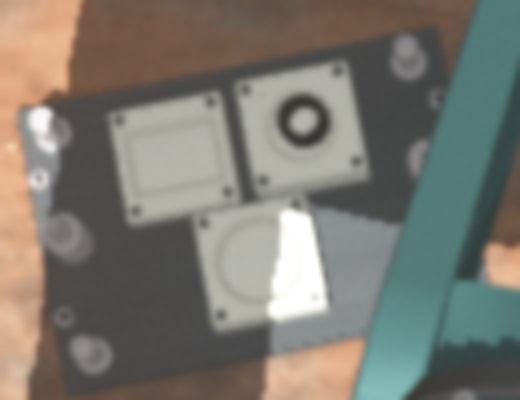

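The small ring sits at crop (303,120), maybe slightly up-right in its pocket. I'll check from the wrist while carrying the large ring.

jog_arm:
  moves:
    - {"dp":[0,0,5],"turn":[0,0,0],"jaw":1}
    - {"dp":[0,0,10],"turn":[0,0,0],"jaw":1}
    - {"dp":[0,0,15],"turn":[0,0,0],"jaw":1}
    - {"dp":[0,4,18],"turn":[0,0,0],"jaw":1}
    - {"dp":[0,8,20],"turn":[0,0,0],"jaw":1}
    - {"dp":[0,12,20],"turn":[0,0,0],"jaw":1}
    - {"dp":[0,14.8,20],"turn":[0,0,0],"jaw":1}
    - {"dp":[0,14.8,20],"turn":[0,0,0],"jaw":1}
    - {"dp":[0,14.8,20],"turn":[0,0,0],"jaw":1}
    - {"dp":[0,14.8,20],"turn":[0,0,0],"jaw":1}
    - {"dp":[0,14.8,20],"turn":[0,0,0],"jaw":1}
    - {"dp":[0,14.8,20],"turn":[0,0,0],"jaw":1}

```text
time_s: 10.15
tcp_pos: [0.6221, 0.0496, 0.228]
tcp_rot: [-0.0, 0.637, 0.771, -0.0]
force: [0.8, 0.2, 0.2]
width: 0.0319
grasp_force: 30.0
```

```bash
cat >> h.py <<'E'
def core(tag,c,base,r=.03,cut=.002):  # points standing above nest top 'base' near c: centre, top height, tilt
    P,ok=cloud(tag); im=np.load(tag+".npz")["im"]
    m=ok&(np.hypot(P[...,0]-c[0],P[...,1]-c[1])<r)&(P[...,2]>base+cut)&(P[...,2]<.06); q=P[m]
    t=np.median(q[:,2]); q=q[q[:,2]>t-.0025]; A=np.c_[q[:,:2]-q[:,:2].mean(0),np.ones(len(q))]; s=np.linalg.lstsq(A,q[:,2],rcond=None)[0]
    w=cv2.minAreaRect((q[:,:2]*1000).astype(np.float32)); print("core",len(q),"top",t.round(4),"c",np.round(w[0],1),np.round(w[1],1),round(w[2],1),"tilt",s[:2].round(3))
E
python3 - <<'E'
from h import *
state(); shot("wrist","w8"); state()
for lo,hi in((.028,.037),(.018,.0265)): blob("w8",lo,hi,(.625,.0985),.12)
core("w8",(.662,.075),.035); held("w8",286,354,262,350)
im=cv2.imread("pics/w8.png"); cv2.imwrite("pics/w8c.png",cv2.resize(im[60:360,230:430],None,fx=2,fy=2,interpolation=cv2.INTER_CUBIC))
E
```

```text
t 10.15 tcp [0.6221 0.0496 0.228 ] yaw_y 10.91 z [-0. -0. -1.] w 0.0319 F [0.8 0.2 0.2] g 30.0
t 10.2 tcp [0.6221 0.0497 0.228 ] yaw_y 10.92 z [-0. -0. -1.] w 0.0322 F [-0.6 -0.1 -0.1] g 30.0
[ 257  118   75   75 4745] zmed 0.0336 mid [0.5948 0.0952] rect [594.7  95. ] [56.  56.3] 11.3
[ 339  162   73   71 4120] zmed 0.0351 mid [0.6617 0.0752] rect [662.  75.] [56.2 55.9] 11.1
[369 193  18  18 236] zmed 0.0295 mid [0.6655 0.0723] rect [665.5  72.4] [13.  12.4] 14.5
[ 339   72   75   77 4888] zmed 0.0235 mid [0.649  0.1397] rect [649.4 139.5] [56.1 56.2] 11.6
core 627 top 0.0415 c [664.1  73.6] [25.5 25.4] 75.5 tilt [ 0.048 -0.024]
d hist [0.1659 0.1675 0.1708 0.1731]
ztop 0.2108 3294 [622.1  51.7] [27.1 33.3] 10.9 ptp mid [0.6221 0.0522]
```

View pics/w8c.png

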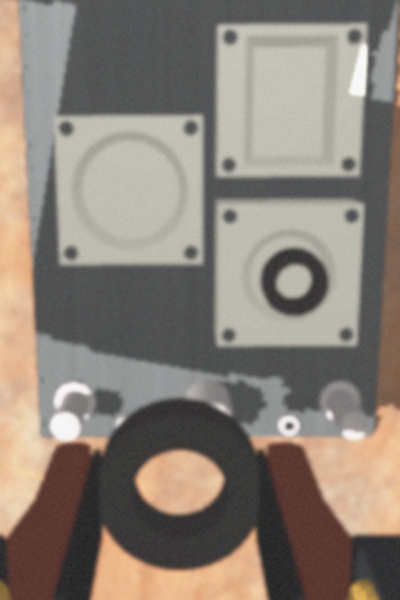

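The small ring is 2.6 mm off-centre and down to within 0.5 mm, inside tolerance. The large ring's centre is at (0.622,0.0518). Hovering over the large nest next.

jog_arm:
  moves:
    - {"dp":[-2.7,4.3,0],"turn":[0,0,0],"jaw":1}
    - {"dp":[-2.7,4.3,-5],"turn":[0,0,0],"jaw":1}
    - {"dp":[-2.7,4.3,-10],"turn":[0,0,0],"jaw":1}
    - {"dp":[-2.7,4.3,-14],"turn":[0,0,0],"jaw":1}
    - {"dp":[-2.7,4.3,-15.5],"turn":[0,0,0],"jaw":1}
    - {"dp":[-2.7,4.3,-15.5],"turn":[0,0,0],"jaw":1}
    - {"dp":[-2.7,4.3,-15.5],"turn":[0,0,0],"jaw":1}
    - {"dp":[-2.7,4.3,-15.5],"turn":[0,0,0],"jaw":1}

```text
time_s: 11.0
tcp_pos: [0.5965, 0.0936, 0.0746]
tcp_rot: [0.001, 0.636, 0.772, 0.001]
force: [-0.2, 0.2, -1.3]
width: 0.0321
grasp_force: 30.0
```

jog_arm:
  moves:
    - {"dp":[-0.2,-0.05,0],"turn":[0,0,0],"jaw":1}
    - {"dp":[-0.2,-0.05,-0.8],"turn":[0,0,0],"jaw":1}
    - {"dp":[-0.2,-0.05,-1.5],"turn":[0,0,0],"jaw":1}
    - {"dp":[-0.2,-0.05,-1.5],"turn":[0,0,0],"jaw":1}
    - {"dp":[-0.2,-0.05,-1.5],"turn":[0,0,0],"jaw":1}
    - {"dp":[-0.2,-0.05,-1.5],"turn":[0,0,0],"jaw":0.05}
    - {"dp":[-0.2,-0.05,-1.5],"turn":[0,0,0],"jaw":0.05}
    - {"dp":[-0.2,-0.05,0],"turn":[0,0,0],"jaw":0.05}
    - {"dp":[-0.2,-0.05,3],"turn":[0,0,0],"jaw":0.05}
    - {"dp":[-0.2,-0.05,7],"turn":[0,0,0],"jaw":0.05}

```text
time_s: 12.0
tcp_pos: [0.5915, 0.0932, 0.1424]
tcp_rot: [-0.002, 0.636, 0.772, -0.001]
force: [0.3, -0.5, -0.2]
width: 0.0421
grasp_force: 0.0
```

jog_arm:
  moves:
    - {"dp":[0,0,3],"turn":[0,0,0],"jaw":0}
    - {"dp":[-4,-4,3],"turn":[0,0,0.13],"jaw":0}
    - {"dp":[-7,-8,3],"turn":[0,0,0.265],"jaw":0}
    - {"dp":[-10,-12,2],"turn":[0,0,0.265],"jaw":0}
    - {"dp":[-12,-16,0],"turn":[0,0,0.265],"jaw":0}
    - {"dp":[-13.7,-18,-1],"turn":[0,0,0.265],"jaw":0}
    - {"dp":[-13.7,-18,-1],"turn":[0,0,0.265],"jaw":0}
    - {"dp":[-13.7,-18,-1],"turn":[0,0,0.265],"jaw":0}
    - {"dp":[-13.7,-18,-1],"turn":[0,0,0.265],"jaw":0}
    - {"dp":[-13.7,-18,-1],"turn":[0,0,0.265],"jaw":0}
    - {"dp":[-13.7,-18,-1],"turn":[0,0,0.265],"jaw":0}
    - {"dp":[-13.7,-18,-1],"turn":[0,0,0.265],"jaw":0}

```text
time_s: 13.2
tcp_pos: [0.4566, -0.0863, 0.1333]
tcp_rot: [0.0, 0.528, 0.849, 0.0]
force: [-0.4, -0.0, 0.1]
width: 0.044
grasp_force: 0.0
```

```bash
python3 - <<'E'
from h import *
state(); shot("wrist","w9"); state(); blob("w9",.018,.03,(.455,-.088),.04); shot("wrist","w9"); state(); blob("w9",.018,.03,(.455,-.088),.04)
E
```

```text
t 13.2 tcp [ 0.4566 -0.0863  0.1333] yaw_y 26.25 z [ 0. -0. -1.] w 0.044 F [-0.4 -0.   0.1] g 0.0
t 13.25 tcp [ 0.4564 -0.0863  0.1332] yaw_y 26.25 z [ 0. -0. -1.] w 0.044 F [ 0.3 -0.7  0.6] g 0.0
[ 292  216   39   58 2097] zmed 0.0224 mid [ 0.452  -0.0868] rect [452.2 -87.7] [23.4 36.9] 24.5
t 13.3 tcp [ 0.4563 -0.0864  0.1332] yaw_y 26.23 z [ 0. -0. -1.] w 0.0441 F [-0.  -0.8 -0. ] g 0.0
[ 292  216   39   58 2106] zmed 0.0223 mid [ 0.452  -0.0867] rect [451.9 -87.3] [23.4 36.5] 26.6
```

View pics/w9.png

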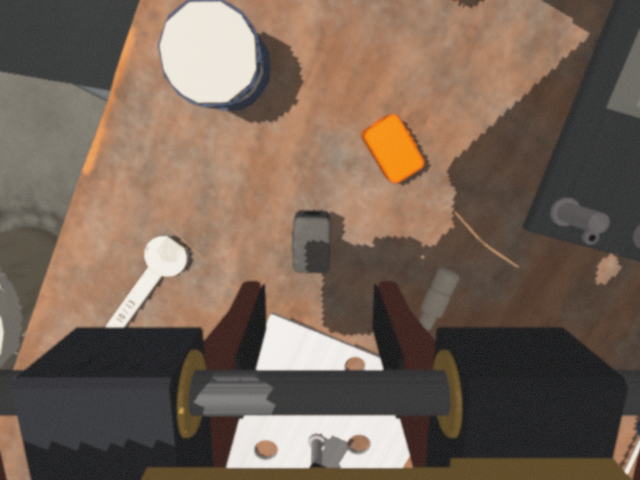

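The dark grey block is at (311,241), aligned with the jaws; the orange part at (393,148) is well clear.

jog_arm:
  moves:
    - {"dp":[-0.4,-0.1,-4],"turn":[0,0,0],"jaw":0}
    - {"dp":[-0.4,-0.1,-8],"turn":[0,0,0],"jaw":0}
    - {"dp":[-0.4,-0.1,-10],"turn":[0,0,0],"jaw":0}
    - {"dp":[-0.4,-0.1,-10],"turn":[0,0,0],"jaw":0}
    - {"dp":[-0.4,-0.1,-10],"turn":[0,0,0],"jaw":1}
    - {"dp":[-0.4,-0.1,-10],"turn":[0,0,0],"jaw":1}
    - {"dp":[-0.4,-0.1,-10],"turn":[0,0,0],"jaw":1}
    - {"dp":[-0.4,-0.1,-10],"turn":[0,0,0],"jaw":1}

```text
time_s: 14.1
tcp_pos: [0.4531, -0.0881, 0.0343]
tcp_rot: [0.001, 0.529, 0.849, 0.0]
force: [-0.1, -0.4, 7.9]
width: 0.0224
grasp_force: 30.0
```

jog_arm:
  moves:
    - {"dp":[0,0,5],"turn":[0,0,0],"jaw":1}
    - {"dp":[0,0,10],"turn":[0,0,0],"jaw":1}
    - {"dp":[3,3,14],"turn":[0,0,-0.1],"jaw":1}
    - {"dp":[6,6,18],"turn":[0,0,-0.2],"jaw":1}
    - {"dp":[10,9,19.5],"turn":[0,0,-0.264],"jaw":1}
    - {"dp":[14,12,19.5],"turn":[0,0,-0.264],"jaw":1}
    - {"dp":[17,13.9,19.5],"turn":[0,0,-0.264],"jaw":1}
    - {"dp":[17,13.9,19.5],"turn":[0,0,-0.264],"jaw":1}
    - {"dp":[17,13.9,19.5],"turn":[0,0,-0.264],"jaw":1}
    - {"dp":[17,13.9,19.5],"turn":[0,0,-0.264],"jaw":1}
    - {"dp":[17,13.9,19.5],"turn":[0,0,-0.264],"jaw":1}
    - {"dp":[17,13.9,19.5],"turn":[0,0,-0.264],"jaw":1}

```text
time_s: 15.3
tcp_pos: [0.621, 0.0504, 0.2282]
tcp_rot: [-0.0, 0.636, 0.772, -0.0]
force: [0.3, -0.0, -0.9]
width: 0.0229
grasp_force: 30.0
```

```bash
python3 - <<'E'
from h import *
state(); shot("wrist","w10"); state()
for lo,hi in((.028,.037),(.018,.0265)): blob("w10",lo,hi,(.625,.0985),.12)
core("w10",(.662,.075),.035);core("w10",(.5947,.095),.034); held("w10",296,344,255,360)
im=cv2.imread("pics/w10.png"); cv2.imwrite("pics/w10c.png",cv2.resize(im[60:360,230:430],None,fx=2,fy=2,interpolation=cv2.INTER_CUBIC))
E
```

```text
t 15.3 tcp [0.621  0.0504 0.2282] yaw_y 10.99 z [-0.001 -0.    -1.   ] w 0.0229 F [ 0.3 -0.  -0.9] g 30.0
t 15.35 tcp [0.6212 0.0505 0.2283] yaw_y 11.0 z [-0. -0. -1.] w 0.0227 F [ 0.8 -0.3 -0.8] g 30.0
[ 259  119   74   75 3650] zmed 0.034 mid [0.5948 0.095 ] rect [594.5  94.9] [55.9 56.1] 11.4
[282 145  25  25 305] zmed 0.0287 mid [0.5931 0.0942] rect [593.   94.4] [17.4 18.6] 40.2
[ 340  163   74   72 4177] zmed 0.0351 mid [0.6616 0.075 ] rect [662.1  74.7] [56.2 56.5] 11.1
[370 194  18  18 239] zmed 0.0294 mid [0.6655 0.0724] rect [665.4  72.3] [13.1 13.1] 12.1
[ 340   74   75   76 4868] zmed 0.0235 mid [0.6491 0.1396] rect [649.3 139.6] [56.2 55.7] 11.1
core 617 top 0.0415 c [664.1  73.5] [24.9 25.1] 56.9 tilt [ 0.038 -0.016]
core 1128 top 0.0411 c [593.4  94.7] [33.4 33.5] 10.8 tilt [0.005 0.005]
d hist [0.1602 0.1622 0.1646 0.1669]
ztop 0.217 3428 [620.8  53.2] [18.6 35. ] 11.4 ptp mid [0.6213 0.0534]
```

View pics/w10c.png

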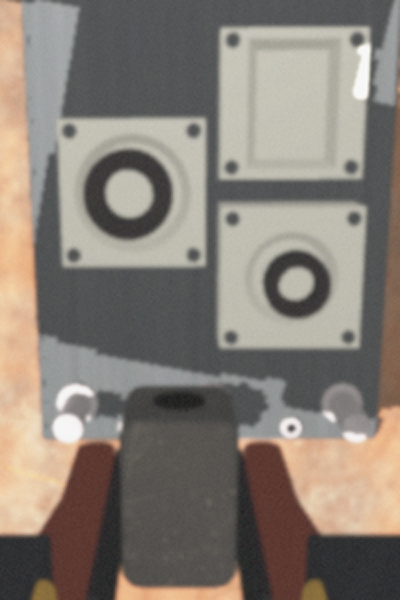

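```bash
python3 - <<'E'
from h import *
P,ok=cloud("w10"); u=np.arange(308,333,6)
for v in list(range(248,276,3))+list(range(336,362,3)): print(v,P[v,319].round(4))
E
```

```text
248 [0.6273 0.0198 0.0086]
251 [0.6278 0.0175 0.0098]
254 [0.6175 0.0697 0.1955]
257 [0.6175 0.0701 0.2013]
260 [0.6174 0.0704 0.2061]
263 [0.6175 0.07   0.2089]
266 [0.6176 0.0692 0.2102]
269 [0.6177 0.069  0.213 ]
272 [0.6177 0.069  0.2166]
275 [0.6179 0.0676 0.2159]
336 [0.6227 0.0432 0.2169]
339 [0.6231 0.0411 0.2153]
342 [0.6234 0.0396 0.2148]
345 [0.6233 0.0397 0.2175]
348 [0.6237 0.0377 0.216 ]
351 [0.624  0.0363 0.216 ]
354 [ 6.48e-01 -8.69e-02 -1.00e-04]
357 [ 0.6488 -0.091  -0.0017]
360 [ 0.6494 -0.0942 -0.0017]
```

jog_arm:
  moves:
    - {"dp":[1.4,4,0],"turn":[0,0,0],"jaw":1}
    - {"dp":[2.8,8.6,0],"turn":[0,0,0],"jaw":1}
    - {"dp":[2.8,8.6,-5],"turn":[0,0,0],"jaw":1}
    - {"dp":[2.8,8.6,-10],"turn":[0,0,0],"jaw":1}
    - {"dp":[2.8,8.6,-14],"turn":[0,0,0],"jaw":1}
    - {"dp":[2.8,8.6,-15.4],"turn":[0,0,0],"jaw":1}
    - {"dp":[2.8,8.6,-15.4],"turn":[0,0,0],"jaw":1}
    - {"dp":[2.8,8.6,-15.4],"turn":[0,0,0],"jaw":1}
    - {"dp":[2.8,8.6,-15.4],"turn":[0,0,0],"jaw":1}

```text
time_s: 16.25
tcp_pos: [0.6522, 0.1372, 0.0769]
tcp_rot: [0.002, 0.636, 0.772, 0.002]
force: [0.2, -0.2, 0.1]
width: 0.0225
grasp_force: 30.0
```

jog_arm:
  moves:
    - {"dp":[-0.15,0,0],"turn":[0,0,0],"jaw":1}
    - {"dp":[-0.15,0,0],"turn":[0,0,0],"jaw":1}
    - {"dp":[-0.15,0,0],"turn":[0,0,0],"jaw":1}
    - {"dp":[-0.15,0,0],"turn":[0,0,0],"jaw":1}

```text
time_s: 16.65
tcp_pos: [0.6487, 0.1373, 0.0745]
tcp_rot: [0.0, 0.636, 0.772, 0.0]
force: [0.2, 0.2, -0.4]
width: 0.0229
grasp_force: 30.0
```

jog_arm:
  moves:
    - {"dp":[0.08,0,-0.8],"turn":[0,0,0],"jaw":1}
    - {"dp":[0.08,0,-1.5],"turn":[0,0,0],"jaw":1}
    - {"dp":[0.08,0,-2.1],"turn":[0,0,0],"jaw":1}
    - {"dp":[0.08,0,-2.1],"turn":[0,0,0],"jaw":1}
    - {"dp":[0.08,0,-2.1],"turn":[0,0,0],"jaw":1}
    - {"dp":[0.08,0,-2.1],"turn":[0,0,0],"jaw":0.25}
    - {"dp":[0.08,0,-2.1],"turn":[0,0,0],"jaw":0.25}
    - {"dp":[0.08,0,0],"turn":[0,0,0],"jaw":0.25}
    - {"dp":[0.08,0,4],"turn":[0,0,0],"jaw":0.25}
    - {"dp":[0.08,0,8],"turn":[0,0,0],"jaw":0.25}

```text
time_s: 17.65
tcp_pos: [0.6485, 0.1371, 0.1542]
tcp_rot: [-0.001, 0.636, 0.772, -0.001]
force: [-0.4, 0.4, -0.2]
width: 0.0333
grasp_force: 0.0
```

jog_arm:
  moves:
    - {"dp":[0,-2,5],"turn":[0,0,0],"jaw":0.3}
    - {"dp":[-2.7,-6,7.4],"turn":[0,0,0],"jaw":0.3}
    - {"dp":[-2.7,-8.7,7.4],"turn":[0,0,0],"jaw":0.3}
    - {"dp":[-2.7,-8.7,7.4],"turn":[0,0,0],"jaw":0.3}
    - {"dp":[-2.7,-8.7,7.4],"turn":[0,0,0],"jaw":0.3}
    - {"dp":[-2.7,-8.7,7.4],"turn":[0,0,0],"jaw":0.3}
    - {"dp":[-2.7,-8.7,7.4],"turn":[0,0,0],"jaw":0.3}
    - {"dp":[-2.7,-8.7,7.4],"turn":[0,0,0],"jaw":0.3}

```text
time_s: 18.45
tcp_pos: [0.6222, 0.0512, 0.2274]
tcp_rot: [-0.001, 0.635, 0.772, -0.0]
force: [0.1, -0.3, -0.0]
width: 0.0306
grasp_force: 0.0
```

```bash
python3 - <<'E'
from h import *
state(); shot("wrist","w11"); state()
core("w11",(.662,.075),.035);core("w11",(.5947,.095),.034);core("w11",(.6493,.1395),.025,cut=.008)
blob("w11",.05,.075,(.625,.0985),.12)
for lo,hi in((.028,.037),(.018,.0265)): blob("w11",lo,hi,(.625,.0985),.12)
E
```

```text
t 18.45 tcp [0.6222 0.0512 0.2274] yaw_y 11.12 z [-0.001  0.    -1.   ] w 0.0306 F [ 0.1 -0.3 -0. ] g 0.0
t 18.5 tcp [0.6223 0.0511 0.2275] yaw_y 11.12 z [-0.001  0.    -1.   ] w 0.0305 F [0.1 0.6 0. ] g 0.0
core 625 top 0.0416 c [664.3  73.5] [25.8 25.1] 14.4 tilt [ 0.038 -0.018]
core 1126 top 0.0411 c [593.2  94.9] [33.3 32.9] 11.0 tilt [0. 0.]
core 1561 top 0.0413 c [649.6 138.7] [23. 36.] 10.6 tilt [0.007 0.004]
[328  12  18  19 226] zmed 0.0562 mid [0.6072 0.1905] rect [607.2 191.2] [10.7 11.4] 59.1
[ 257  120   75   75 3729] zmed 0.034 mid [0.5945 0.0953] rect [594.8  95.1] [56.1 56.2] 11.2
[281 146  24  25 318] zmed 0.0287 mid [0.5929 0.0944] rect [593.   94.3] [17.5 18.3] 38.3
[ 338  164   74   72 4190] zmed 0.0351 mid [0.6618 0.075 ] rect [662.   74.7] [56.1 56.5] 11.1
[368 195  18  18 238] zmed 0.0294 mid [0.6654 0.0724] rect [665.3  72.4] [13.1 13.2] 77.6
[ 339   75   75   76 3748] zmed 0.024 mid [0.649  0.1396] rect [649.3 139.6] [56.3 55.7] 11.1
```

All cores are seated: tops read 41.6, 41.1 and 41.3 mm, and tilts are under 0.045. The base origin works out to (0.6252,0.1012) with yaw 11.1°. Next, over the mask handle.

jog_arm:
  moves:
    - {"dp":[-2,-5,0],"turn":[0,0,-0.08],"jaw":0}
    - {"dp":[-4,-10,0],"turn":[0,0,-0.155],"jaw":0}
    - {"dp":[-6,-15,0],"turn":[0,0,-0.155],"jaw":0}
    - {"dp":[-8,-20,-1],"turn":[0,0,-0.155],"jaw":0}
    - {"dp":[-9.6,-25,-3],"turn":[0,0,-0.155],"jaw":0}
    - {"dp":[-9.6,-29.9,-4.7],"turn":[0,0,-0.155],"jaw":0}
    - {"dp":[-9.6,-29.9,-4.7],"turn":[0,0,-0.155],"jaw":0}
    - {"dp":[-9.6,-29.9,-4.7],"turn":[0,0,-0.155],"jaw":0}
    - {"dp":[-9.6,-29.9,-4.7],"turn":[0,0,-0.155],"jaw":0}
    - {"dp":[-9.6,-29.9,-4.7],"turn":[0,0,-0.155],"jaw":0}
    - {"dp":[-9.6,-29.9,-4.7],"turn":[0,0,-0.155],"jaw":0}
    - {"dp":[-9.6,-29.9,-4.7],"turn":[0,0,-0.155],"jaw":0}

```text
time_s: 19.7
tcp_pos: [0.5268, -0.2477, 0.1816]
tcp_rot: [0.0, 0.693, 0.721, 0.0]
force: [-0.6, 0.1, 0.9]
width: 0.0442
grasp_force: 0.0
```

```bash
python3 - <<'E'
from h import *
state(); shot("wrist","w12"); state()
blob("w12",.035,.06,(.526,-.2511),.06)
E
```

```text
t 19.7 tcp [ 0.5268 -0.2477  0.1816] yaw_y 2.27 z [ 0. -0. -1.] w 0.0442 F [-0.6  0.1  0.9] g 0.0
t 19.75 tcp [ 0.5267 -0.2479  0.1815] yaw_y 2.26 z [ 0. -0. -1.] w 0.0437 F [ 0.6 -0.1 -1.2] g 0.0
[ 305  193   21   93 1930] zmed 0.0469 mid [ 0.5248 -0.2497] rect [ 524.5 -250. ] [13.8 63.2] 2.4
```

View pics/w12.png

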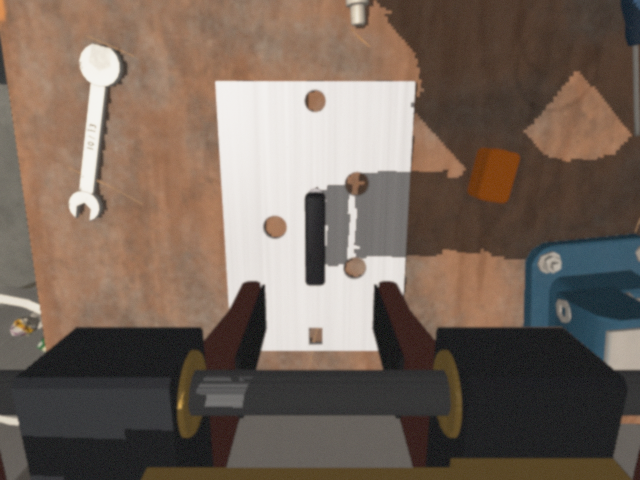

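The mask lies as expected, with the large hole toward +y at (316,100) and the handle at (315,238). Descending on the handle.

jog_arm:
  moves:
    - {"dp":[-0.2,-0.2,-5],"turn":[0,0,0],"jaw":0}
    - {"dp":[-0.2,-0.2,-9],"turn":[0,0,0],"jaw":0}
    - {"dp":[-0.2,-0.2,-12],"turn":[0,0,0],"jaw":0}
    - {"dp":[-0.2,-0.2,-13.7],"turn":[0,0,0],"jaw":0}
    - {"dp":[-0.2,-0.2,-13.7],"turn":[0,0,0],"jaw":0}
    - {"dp":[-0.2,-0.2,-13.7],"turn":[0,0,0],"jaw":0}
    - {"dp":[-0.2,-0.2,-13.7],"turn":[0,0,0],"jaw":1}
    - {"dp":[-0.2,-0.2,-13.7],"turn":[0,0,0],"jaw":1}
    - {"dp":[-0.2,-0.2,-13.7],"turn":[0,0,0],"jaw":1}
    - {"dp":[-0.2,-0.2,-13.7],"turn":[0,0,0],"jaw":1}
    - {"dp":[-0.2,-0.2,-13.7],"turn":[0,0,0],"jaw":1}

```text
time_s: 20.85
tcp_pos: [0.5245, -0.2509, 0.0448]
tcp_rot: [0.0, 0.694, 0.72, -0.0]
force: [-1.7, 0.6, 4.6]
width: 0.0138
grasp_force: 30.0
```

jog_arm:
  moves:
    - {"dp":[0,0,2],"turn":[0,0,0],"jaw":1}
    - {"dp":[0,0,5],"turn":[0,0,0],"jaw":1}
    - {"dp":[0,0,9],"turn":[0,0,0],"jaw":1}
    - {"dp":[0,0,13],"turn":[0,0,0],"jaw":1}
    - {"dp":[1,3,13],"turn":[0,0,0.02],"jaw":1}
    - {"dp":[2,7,13],"turn":[0,0,0.05],"jaw":1}
    - {"dp":[3,11,13],"turn":[0,0,0.08],"jaw":1}
    - {"dp":[4,15,13],"turn":[0,0,0.11],"jaw":1}
    - {"dp":[6,19,13],"turn":[0,0,0.154],"jaw":1}
    - {"dp":[8,23,13],"turn":[0,0,0.154],"jaw":1}
    - {"dp":[9,26,13],"turn":[0,0,0.154],"jaw":1}
    - {"dp":[10,29,13],"turn":[0,0,0.154],"jaw":1}

```text
time_s: 22.05
tcp_pos: [0.6241, 0.041, 0.1733]
tcp_rot: [-0.001, 0.636, 0.772, -0.001]
force: [0.4, 0.3, -3.4]
width: 0.0139
grasp_force: 30.0
```

jog_arm:
  moves:
    - {"dp":[0,3,0],"turn":[0,0,0],"jaw":1}
    - {"dp":[0.1,5,0],"turn":[0,0,0],"jaw":1}
    - {"dp":[0.1,6.2,0],"turn":[0,0,0],"jaw":1}
    - {"dp":[0.1,6.2,0],"turn":[0,0,0],"jaw":1}
    - {"dp":[0.1,6.2,0],"turn":[0,0,0],"jaw":1}
    - {"dp":[0.1,6.2,0],"turn":[0,0,0],"jaw":1}
    - {"dp":[0.1,6.2,0],"turn":[0,0,0],"jaw":1}
    - {"dp":[0.1,6.2,0],"turn":[0,0,0],"jaw":1}
    - {"dp":[0.1,6.2,0],"turn":[0,0,0],"jaw":1}

```text
time_s: 22.95
tcp_pos: [0.6254, 0.1007, 0.1742]
tcp_rot: [0.0, 0.636, 0.771, -0.0]
force: [-0.4, 0.6, -3.3]
width: 0.0135
grasp_force: 30.0
```

```bash
python3 - <<'E'
from h import *
o=state(); shot("wrist","w13"); state()
P,ok=cloud("w13"); im=cv2.imread("pics/w13.png")
m=ok&(P[...,2]>.12)&(P[...,2]<.145); print(m.sum())
q=P[m]; A=np.c_[q[:,:2],np.ones(len(q))]; print("plane",np.linalg.lstsq(A,q[:,2],rcond=None)[0].round(4))
n,L,st,ce=cv2.connectedComponentsWithStats((~m).astype(np.uint8))
for i in range(1,n):
    if 100<st[i,4]<6000: print(st[i],ce[i].round(1))
E
```

```text
t 22.95 tcp [0.6254 0.1007 0.1742] yaw_y 10.96 z [-0. -0. -1.] w 0.0135 F [-0.4  0.6 -3.3] g 30.0
t 23.0 tcp [0.6254 0.1008 0.1742] yaw_y 10.97 z [-0. -0. -1.] w 0.0137 F [ 0.8 -0.5 -4. ] g 30.0
89088
plane [ 1.000e-04 -2.500e-03  1.329e-01]
[ 301   54   37   39 1109] [319.3  73.3]
[ 370  198   40   39 1204] [389.8 216.5]
[ 233  270   38   35 1011] [251.7 287.2]
[309 446  21  19 399] [319. 455.]
```

View pics/w13.png

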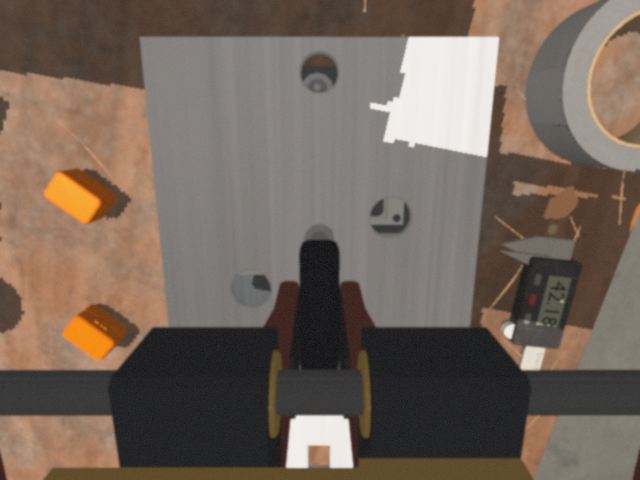

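```bash
python3 - <<'E'
from h import *
h=px("w13",319.4,73.3,.1327); w1=px("w13",389.8,217,.1327); w2=px("w13",251.8,287.3,.1327); s=px("w13",319,455,.1327)
print(h,w1,w2,s); d=h-s; print("yaw",np.degrees(np.arctan2(-d[0],d[1])),np.hypot(*d[:2])); 
print("dowel in this pic", ); 
a=np.radians(11.1); c,si=np.cos(a),np.sin(a); Rm=np.array([[c,-si],[si,c]])
src=np.array([[0,92],[31,33],[-31,0],[0,-92]]); dst=np.array([h,w1,w2,s])[:,:2]*1000
M,_=cv2.estimateAffinePartial2D(src.astype(np.float32),dst.astype(np.float32)); print(M, np.degrees(np.arctan2(M[1,0],M[0,0])))
# fixture pts: dowel target
print("dowel",Rm@[0,92]+[625.2,101.15])
E
```

```text
[0.60846004 0.19100814 0.1327    ] [0.64945825 0.13963482 0.1327    ] [0.59562742 0.09617954 0.1327    ] [0.64278575 0.01254215 0.1327    ]
yaw 10.887174344431145 0.18173707234986827
dowel in this pic
[[ 9.69698476e-01 -1.86492162e-01  6.25621431e+02]
 [ 1.86492162e-01  9.69698476e-01  1.01841155e+02]] 10.886192900181953
dowel [607.48797908 191.42892509]
```

The mask's centre reads (625.8,100.9) against the base's (625.2,101.2), and its yaw 10.9° against 11.1°. The dowel is visible through the hole at (318,80). Lowering to just above the dowels.

jog_arm:
  moves:
    - {"dp":[-0.05,0,-2],"turn":[0,0,0.004],"jaw":1}
    - {"dp":[-0.05,0,-4],"turn":[0,0,0.004],"jaw":1}
    - {"dp":[-0.05,0,-6],"turn":[0,0,0.004],"jaw":1}
    - {"dp":[-0.05,0,-6],"turn":[0,0,0.004],"jaw":1}
    - {"dp":[-0.05,0,-6],"turn":[0,0,0.004],"jaw":1}
    - {"dp":[-0.05,0,-6],"turn":[0,0,0.004],"jaw":1}
    - {"dp":[-0.05,0,-6],"turn":[0,0,0.004],"jaw":1}
    - {"dp":[-0.05,0,-6],"turn":[0,0,0.004],"jaw":1}

```text
time_s: 23.8
tcp_pos: [0.6255, 0.1013, 0.1151]
tcp_rot: [0.001, 0.635, 0.773, 0.001]
force: [0.3, 0.3, -3.1]
width: 0.0139
grasp_force: 30.0
```

```bash
python3 - <<'E'
from h import *
state(); shot("wrist","w14"); state(); im=cv2.imread("pics/w14.png")
cv2.imwrite("pics/w14c.png",cv2.resize(im[30:130,260:380],None,fx=4,fy=4,interpolation=cv2.INTER_CUBIC))
E
```

```text
t 23.8 tcp [0.6255 0.1013 0.1151] yaw_y 11.23 z [ 0.002  0.    -1.   ] w 0.0139 F [ 0.3  0.3 -3.1] g 30.0
t 23.85 tcp [0.6253 0.1012 0.1149] yaw_y 11.23 z [ 0.001  0.    -1.   ] w 0.014 F [ 0.3 -0.2 -3.2] g 30.0
```

View pics/w14c.png

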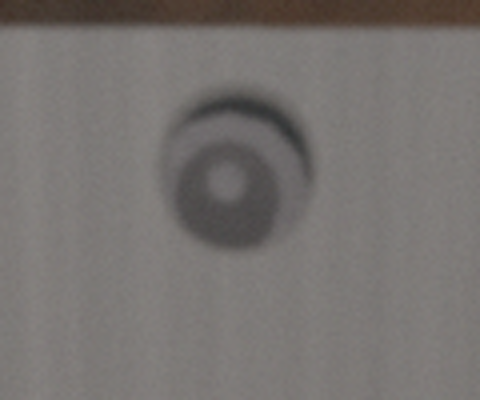

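The nose is at crop (227,182) inside the hole centred at (237,167). After parallax that is about 1 mm toward -x and 0.6 mm toward -y. Nudging and lowering.

jog_arm:
  moves:
    - {"dp":[-0.07,-0.05,0],"turn":[0,0,0],"jaw":1}
    - {"dp":[-0.07,-0.05,-0.6],"turn":[0,0,0],"jaw":1}
    - {"dp":[-0.07,-0.05,-1.2],"turn":[0,0,0],"jaw":1}
    - {"dp":[-0.07,-0.05,-1.7],"turn":[0,0,0],"jaw":1}
    - {"dp":[-0.07,-0.05,-1.7],"turn":[0,0,0],"jaw":1}
    - {"dp":[-0.07,-0.05,-1.7],"turn":[0,0,0],"jaw":1}

```text
time_s: 24.45
tcp_pos: [0.6239, 0.1007, 0.0967]
tcp_rot: [-0.0, 0.635, 0.773, -0.0]
force: [0.8, 0.9, -2.6]
width: 0.0135
grasp_force: 30.0
```

jog_arm:
  moves:
    - {"dp":[0,0,-0.3],"turn":[0,0,0],"jaw":1}
    - {"dp":[0,0,-0.5],"turn":[0,0,0],"jaw":1}
    - {"dp":[0,0,-0.65],"turn":[0,0,0],"jaw":1}
    - {"dp":[0,0,-0.65],"turn":[0,0,0],"jaw":1}
    - {"dp":[0,0,-0.65],"turn":[0,0,0],"jaw":1}

```text
time_s: 24.95
tcp_pos: [0.6242, 0.1008, 0.0906]
tcp_rot: [-0.0, 0.635, 0.773, -0.0]
force: [0.7, -1.2, -4.2]
width: 0.0137
grasp_force: 30.0
```

Still hanging free, close to the pillars; a little more.

jog_arm:
  moves:
    - {"dp":[0,0,-0.06],"turn":[0,0,0],"jaw":1}
    - {"dp":[0,0,-0.1],"turn":[0,0,0],"jaw":1}
    - {"dp":[0,0,-0.1],"turn":[0,0,0],"jaw":1}

```text
time_s: 25.25
tcp_pos: [0.6243, 0.1007, 0.0898]
tcp_rot: [0.0, 0.635, 0.773, 0.0]
force: [0.0, 0.6, -2.2]
width: 0.0139
grasp_force: 30.0
```

jog_arm:
  moves:
    - {"dp":[0,0,0],"turn":[0,0,0],"jaw":0.3}
    - {"dp":[0,0,0],"turn":[0,0,0],"jaw":0.3}
    - {"dp":[0,0,0],"turn":[0,0,0],"jaw":0.3}
    - {"dp":[0,0,2],"turn":[0,0,0],"jaw":0.3}
    - {"dp":[0,0,5],"turn":[0,0,0],"jaw":0.3}
    - {"dp":[0,0,9],"turn":[0,0,0],"jaw":0.3}
    - {"dp":[0,0,13],"turn":[0,0,0],"jaw":0.3}
    - {"dp":[0,0,14],"turn":[0,0,0],"jaw":0.3}
    - {"dp":[0,0,14],"turn":[0,0,0],"jaw":0.3}
    - {"dp":[0,0,14],"turn":[0,0,0],"jaw":0.3}
    - {"dp":[0,0,14],"turn":[0,0,0],"jaw":0.3}

```text
time_s: 26.35
tcp_pos: [0.6228, 0.1006, 0.2274]
tcp_rot: [-0.001, 0.635, 0.773, -0.001]
force: [0.6, -0.4, -1.0]
width: 0.031
grasp_force: 0.0
```

```bash
python3 - <<'E'
from h import *
state(); shot("wrist","w15"); state()
P,ok=cloud("w15"); m=ok&(P[...,2]>.044)&(P[...,2]<.053)&(np.hypot(P[...,0]-.625,P[...,1]-.101)<.13); q=P[m]
A=np.c_[q[:,:2]-[.625,.101],np.ones(len(q))]; print("plane",np.linalg.lstsq(A,q[:,2],rcond=None)[0].round(4))
blob("w15",.075,.1,(.625,.101),.06); blob("w15",.044,.053,(.625,.101),.14)
E
```

```text
t 26.35 tcp [0.6228 0.1006 0.2274] yaw_y 11.23 z [-0.004 -0.    -1.   ] w 0.031 F [ 0.6 -0.4 -1. ] g 0.0
t 26.4 tcp [0.6229 0.1006 0.2275] yaw_y 11.23 z [-0.004 -0.    -1.   ] w 0.0308 F [-0.1  0.2  0.1] g 0.0
plane [0.0016 0.0003 0.0483]
[ 312  188   22   94 1912] zmed 0.092 mid [0.6247 0.102 ] rect [624.8 101.6] [14.  63.4] 11.0
[  223    78   200   270 41240] zmed 0.0483 mid [0.6221 0.1054] rect [625.1 100.6] [140.5 210.5] 11.3
```

View pics/w15.png

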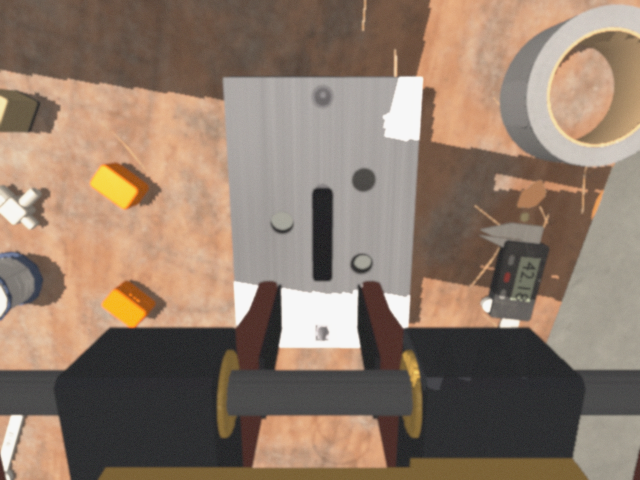

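The mask lies level: the plate top reads 48.3 mm with tilt under 0.002 rad. Its handle is at (624.8,101.6) mm with yaw 11.0–11.3°, both dowels are through at (322,96) and (321,332), and the gripper is clear. Handing in.

```bash
python3 -c "from plant import close_job; print(close_job())"
```

```text
the job is handed in; nothing more can be done
None
```

The job is handed in at about 26 s: all three cores measured seated in their own nests (the small ring 2.6 mm off-centre), and the mask plate was released level on the pillars over both dowels; the hand-in returned no verdict.

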